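Clip the crimp sample board to its display stand

TASK

Take the sample board with the blue band out of the rack and stand it in the middle of the display stand's ledge, brass terminals facing the front, leaning flat against the narrow back plate, and let go of it. Then squeeze the orange spring clip open, take it off its bar, and let it close over the middle of the top edges of board and back plate together, square and pushed well down, so that it grips both. Leave the other boards and everything else where they are, and do not let the sample board fall flat.

Things in the scene. Friction and masses are not known exactly. Their poses are not given: they have to be found in the camera images.
- board: The sample board to be shown: rigid white plastic plate 8 thick (own x) x 60 wide (own y) x 100 tall (own z), 80 g, with a BLUE band round its top 18 mm and four brass crimped terminals (3 mm proud, 18 to 65 mm above the foot, look only) on its front, which faces its +x. Origin: centre of the underside; z up. It starts upright in one of the rack's three slots.
- board_red: Bystander: like board, but red band and three terminals; in another slot of the rack. Origin: centre of its underside.
- board_yellow: Bystander: like board, but yellow band and two terminals; in another slot of the rack. Origin: centre of its underside.
- rack: Fixed black and grey slotted rack 134 (own x) x 70 (own y) x 34 high; origin: centre of the underside. Slots at own x = -40, 0, 40, each 10.5 wide, floor 6 above the table, ribs up to 34, so board tops are at 106. Above 34 the boards' side edges (60 apart along own y) are free to grip. The boards' fronts face its +x.
- stand: Fixed display stand; origin: middle of its foot, front is +x. Grey base 120 x 110; an aluminium ledge 90 wide, 22 deep up to a lip 8 high; from the ledge's rear rises a back plate 5 thick, only 40 wide, 100 tall above the ledge, leaning back 0.22 rad. Ledge and plate are square to each other. A brace behind the plate stays 35 or more below its top edge.
- stand_edge (a point): Middle of the back plate's top edge, on its FRONT face, about 134 above the table; x out of the front face (a little upward), y along the edge, z up along the leaning plate. Plate: x -5 to 0, y -20 to 20. Ledge at z -100, lip from x 22. A seated board has its underside centre at (4, 0, -100), axes parallel to these, tops level; board plus plate are 13 thick.
- bar: Fixed parking bar for the clip: a wooden strip 13 thick (own x) x 110 long (own y), its top edge 60 above the table, on a dark steel foot 80 x 120 x 8. Origin: centre of the underside.
- clip: Orange spring clip, 90 g, 24 wide along its hinge pin (own y), handles up, black jaws down. Origin: centre of the pin; at the start clamped on the bar, pin 74 above the table (14 above the bar's edge), own x along the bar's thickness. Squeezing the handles together along own x opens the jaws. The frame belongs to the +x half, so it leans by half the opening while squeezed.
- clip_handles (a point): Between the clip's two handles, 38 above the pin: the place to squeeze from above. The handles flare from the pin up to 56 above it; at rest 57 apart over their outsides at the top. Fully squeezed they stand parallel, 30 apart over flat outer faces from 20 to 57 above the pin, 24 wide. This takes about 14 N; grip with 25 to 30 N.
- clip_jaws (a point): Between the clip's jaw pads, 35 below the pin. The pads are 14 tall (28 to 42 below the pin), 13 apart on the bar, about 33 apart fully open. Above the pads the inside is 32 wide, and a plate may enter to 7 below the pin.
- clip_jaw (a joint): Opening angle of the clip, rad: 0 with the jaw pads parallel and 13 mm apart (as on the bar, or on plate plus board), 0.5 fully squeezed open (stop), -0.3 closed on nothing (stop). A spring closes it.
- screwdriver: Bystander: screwdriver lying on the table.
- cleaner: Bystander: white bottle 48 across, 120 tall, yellow label, red cap.
- spool: Bystander: cardboard reel 80 across, 36 high.
- tray: Bystander: open orange tray 100 x 150 x 50 with loose terminals.
- brush: Bystander: brush lying on the table.
- tape: Bystander: yellow tape ring 90 across, 19 high.

How it is judged:
On the way, in this order (a step that is already met when the one before it is completed fails the run):
1. the blue board stands on the stand's ledge, leaning on the back plate, front outward, let go, with the clip still on its bar (x of board in the frame of stand_edge between -0.001 and 0.013 m and y of board in the frame of stand_edge between -0.015 and 0.015 m and z of board in the frame of stand_edge between -0.106 and -0.094 m and angle between the x axis of board and the x axis of stand_edge, either way round below 0.12 rad and angle between the y axis of board and the y axis of stand_edge, either way round below 0.12 rad and angle between board's own x axis and vertical below 1.5 rad and angle between board's own z axis and vertical below 0.5 rad and contact force between the fingers and board below 0.2 N and contact force between clip and bar above 1 N), for 0.2 s.
2. the clip is squeezed open and taken off its bar (value of joint clip_jaw above 0.25 rad and distance of clip from where it was at the start of the episode above 0.04 m and contact force between clip and bar below 0.1 N), for 0.2 s.
At the end, for the whole second after the job is handed in: Board on the ledge (6 mm), central (15 mm), foot within 9 mm of the plate, parallel (0.12 rad), front outward; clip grips board and plate with over 2 N each, pin 6 to 27 mm above the edge, central (15 mm), square (0.2 rad; lean 0.3), jaw angle under 0.2; both at rest (x of board in the frame of stand_edge between -0.001 and 0.013 m and y of board in the frame of stand_edge between -0.015 and 0.015 m and z of board in the frame of stand_edge between -0.106 and -0.094 m and angle between the x axis of board and the x axis of stand_edge, either way round below 0.12 rad and angle between the y axis of board and the y axis of stand_edge, either way round below 0.12 rad and angle between board's own x axis and vertical below 1.5 rad and angle between board's own z axis and vertical below 0.5 rad and z of clip in the frame of stand_edge between 0.006 and 0.027 m and y of clip in the frame of stand_edge between -0.015 and 0.015 m and angle between the y axis of clip and the y axis of stand_edge, either way round below 0.2 rad and angle between the z axis of clip and the z axis of stand_edge, either way round below 0.3 rad and contact force between clip and board above 2 N and contact force between clip and stand above 2 N and value of joint clip_jaw below 0.2 rad and linear speed of each of board, clip below 0.02 m/s and velocity of joint clip_jaw between -0.1 and 0.1 rad/s); the robot touches nothing.
It fails at once if a bystander is moved more than 30 mm (distance of any of board_red, board_yellow, screwdriver, cleaner, spool, tray, brush, tape from where it was at the start of the episode above 0.03 m).
It fails at once if the sample board falls flat (angle between board's own z axis and vertical above 1.1 rad).
It also fails if it takes over 54 s, if anything falls off the work surface, if the arm or the gripper's body presses on something with over 40 N, if the wrist force passes 120 N, or if a joint passes its speed limit or range.

ROBOT

A 6-joint arm with a two-finger parallel gripper is mounted at the origin on the work surface. World frame = base frame: x ahead of the robot, y to its left, z up, the work surface at z = 0. Lengths are in m, angles in rad, forces in N, time in s.
With the tool pointing down it reaches from about 0.35 to 1 m from the base axis. Payload 7.1 kg.
Tool frame: the origin (TCP) lies between the finger pads; the fingertips stand 22 mm ahead of it and the grasp point (between the pads) lies 3 mm ahead of it; z points along the fingers, y is the line along which they close (so a half turn about z gives the same grasp; the last joint's range is limited). The gripper opens to 85 mm and grips with 20 to 120 N. Pads are 22 mm wide; open, the fingers measure 114 mm over their backs; the gripper's body (76 mm by 85 mm) begins 54 mm behind the grasp point. The pads swing forward as they close: fully open they stand 13 mm farther back than shut.
Start: joints at [-1.334, 0.423, 1.63, -0, 1.089, -0.019], TCP at [0.158, -0.605, 0.229] pointing down, gripper open.
Joint ranges: [-3, 3], [-0.9, 2.11], [0.09, 2.58], [-1.31, 4.45], [0.11, 2.69], [-2.54, 2.54]. Speed limits (rad/s): [2.39, 2.39, 3.01, 3.14, 3.14, 3.14].

INTERFACE

Orientations are given as a rotation vector (axis times angle).
In Python, from rig import manip gives the robot as it stands. The module is installed in compiled form; this text tells all that it offers. Calls block until the motion is done:
- manip.move_to(position, orientation): joint-space move of the TCP to a pose.
- manip.servo_line(position, orientation=None, rate=0.15): straight line of the TCP; orientation=None keeps the orientation; rate is the mean speed in m/s.
- manip.set_joints(angles): joint-space move.
- manip.command_gripper(opening, f_grip=None): finger opening in m; f_grip is the grip in N (None keeps the last); returns when the fingers have stopped.
- manip.hold(seconds).
- manip.solve_ik(position, orientation): joint angles nearest the present ones, or None.
- manip.camera(name): name is "side" or "top"; returns a dict with "image" (420x560x3 uint8, red, green, blue), "fx", "fy", "cx", "cy" (pixels), "k1" (the pictures are not rectified: a ray, as slopes to the right and down, at radius r is drawn at 1 + k1 r^2 times it, then the intrinsics apply), "cam_to_world" (4x4, takes a point from camera to world coordinates). Camera axes: x right, y down, z forward; pixel columns grow to the right and rows downward; lengths in m; the calibration is good to about 2 mm. A picture is of the moment at which its call begins. There is no depth.
A pose or a line that the arm cannot do raises manip.IKError and nothing moves.
- manip.sign_off(): hands the job in; it is judged then, once.
Readings, each from a call of its own:
- manip.get_time(): time.
- manip.get_joint_positions(): joint angles.
- manip.get_joint_vel(): joint speeds.
- manip.get_tau(): joint torques, N m.
- manip.get_position(): TCP position.
- manip.get_ee_rot(): TCP orientation.
- manip.get_contact_force(): force on the tool from outside, world axes, zero at the start.
- manip.get_torque(): the same for the moment, N m.
- manip.get_width(): finger opening in m.
- manip.get_grip_force(): force on a finger pad.
Only numpy, scipy, OpenCV 4.12 (cv2) and the standard library are available. Lean on these libraries where they do the work, as an engineer would, in place of code of your own. Each camera call takes 0.05 s, during which the arm holds its last target. There are 200 camera calls.

## Working session

There is one attempt and no reset: what is moved stays moved. The work goes in short steps, each a Python script; the robot and the scene stay as the last script left them, time stands still between calls to the robot, and variables do not carry over. Pictures are saved under pics/ and viewed, at most 10 in all, crops included, and the job is handed in when it is done.

```bash
mkdir -p pics; python3 - <<'E'
from rig import manip
import cv2,numpy as np
np.set_printoptions(precision=4,suppress=True)
for n in("side","top"):
    c=manip.camera(n); cv2.imwrite(f"pics/{n}0.png",c["image"][:,:,::-1]); np.save(f"{n}0.npy",c,allow_pickle=True)
    print(n,c["fx"],c["fy"],c["cx"],c["cy"],c["k1"]);print(c["cam_to_world"])
print(manip.get_ee_rot(),manip.get_time())
E
```

```text
side 533.0450209699409 533.0450209699409 283.4535212171404 212.54594660460532 0.0029354211323018003
[[-0.833  -0.2962  0.4672 -0.1029]
 [-0.553   0.4688 -0.6888  0.9757]
 [-0.015  -0.8322 -0.5543  0.883 ]
 [ 0.      0.      0.      1.    ]]
top 525.3012942063034 525.3012942063034 288.5675706689755 209.58038797210608 -0.012765721475398
[[ 0.023  -0.9946  0.1014  0.4232]
 [-0.9997 -0.0222  0.0092  0.001 ]
 [-0.0069 -0.1016 -0.9948  1.5377]
 [ 0.      0.      0.      1.    ]]
[-3.1146 -0.4005  0.0003] 0.1
```

View pics/side0.png

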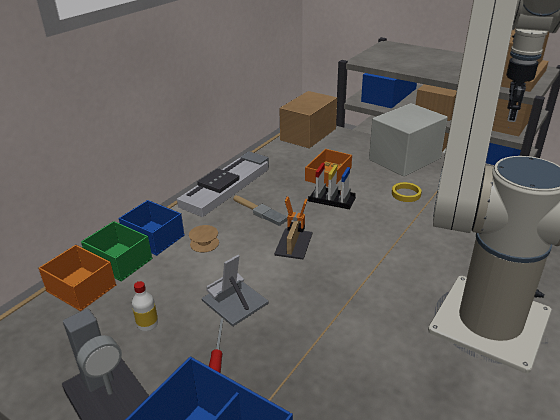

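View pics/top0.png

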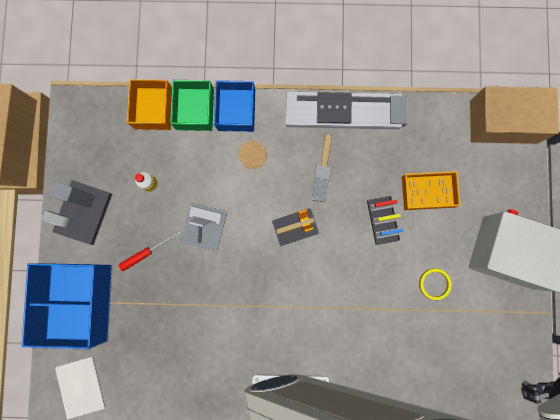

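The pictures show: rack at top (385,220) / side (332,190) with the blue board nearest the robot; the clip on its bar at top (303,222) / side (295,220); the stand at top (205,225) / side (235,285). I'll enlarge all three in both views next.

```bash
cat > h.py <<'E'
import numpy as np,cv2
np.set_printoptions(precision=4,suppress=True)
def load(n): return np.load(n+".npy",allow_pickle=True).item()
def ray(c,u,v):
    x=(u-c["cx"])/c["fx"];y=(v-c["cy"])/c["fy"];d=np.array([x,y]);s=d.copy()
    for _ in range(5): s=d/(1+c["k1"]*(s@s))
    M=c["cam_to_world"]; return M[:3,3],M[:3,:3]@np.array([s[0],s[1],1])
def onz(c,uv,z):
    o,d=ray(c,*uv); return o+d*(z-o[2])/d[2]
def proj(c,p):
    M=c["cam_to_world"]; q=M[:3,:3].T@(np.asarray(p)-M[:3,3]); s=q[:2]/q[2]; s=s*(1+c["k1"]*(s@s))
    return np.array([c["fx"]*s[0]+c["cx"],c["fy"]*s[1]+c["cy"]])
def tri(cs,uvs):
    A=np.zeros((3,3));b=np.zeros(3)
    for c,uv in zip(cs,uvs):
        o,d=ray(c,*uv);d=d/np.linalg.norm(d);P=np.eye(3)-np.outer(d,d);A+=P;b+=P@o
    p=np.linalg.solve(A,b); return p,[np.linalg.norm(np.cross(p-ray(c,*uv)[0],ray(c,*uv)[1]/np.linalg.norm(ray(c,*uv)[1]))) for c,uv in zip(cs,uvs)]
def grid(items,name,k=5,cols=3,w=52,h=58):
    # items: (cam,u0,v0)
    ts=[]
    for c,u0,v0 in items:
        t=cv2.resize(c["image"][v0:v0+h,u0:u0+w,::-1],None,fx=k,fy=k,interpolation=cv2.INTER_CUBIC)
        for i in range(0,w,10): cv2.line(t,(i*k,0),(i*k,8),(0,255,255),1); cv2.putText(t,str(u0+i),(i*k,18),0,.35,(0,255,255),1)
        for i in range(0,h,10): cv2.line(t,(0,i*k),(8,i*k),(0,255,255),1); cv2.putText(t,str(v0+i),(9,i*k+4),0,.35,(0,255,255),1)
        ts.append(t)
    im=np.vstack([np.hstack(ts[i:i+cols]) for i in range(0,len(ts),cols)]); print(im.shape); cv2.imwrite("pics/"+name,im)
E
python3 - <<'E'
from h import *
t=load("top0");s=load("side0")
grid([(t,180,198),(t,270,200),(t,360,190),(s,202,254),(s,270,194),(s,305,156)],"crops0.png")
E
```

```text
(580, 780, 3)
```

View pics/crops0.png

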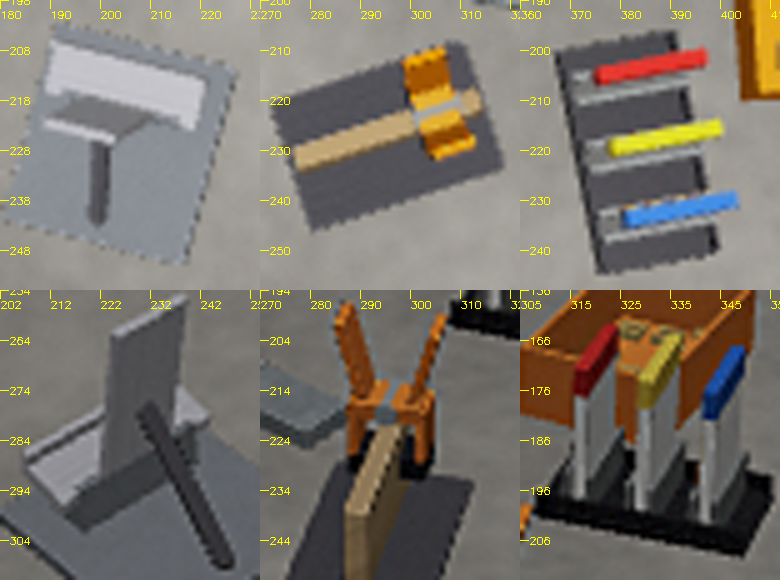

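Crops: stand with ledge toward +x (top, corners ≈(188,209)–(219,222), brace below), clip on the bar at (305,220) near the bar's right end, blue board's band at (381–402,230–236). I'll check which face carries the terminals and measure with masks.

```bash
cat > meas.py <<'E'
from h import *
def hsv(c): return cv2.cvtColor(c["image"],cv2.COLOR_RGB2HSV)
def msk(c,lo,hi,roi):
    m=cv2.inRange(hsv(c),lo,hi); k=np.zeros_like(m); u0,v0,u1,v1=roi; k[v0:v1,u0:u1]=m[v0:v1,u0:u1]; return k
def rect(m):
    cs,_=cv2.findContours(m,cv2.RETR_EXTERNAL,cv2.CHAIN_APPROX_NONE); c=max(cs,key=cv2.contourArea); return cv2.minAreaRect(c)
def band(c,m,z):
    b=cv2.boxPoints(rect(m)); P=np.array([onz(c,p,z)[:2] for p in b]); return P
def desc(P):
    e=[P[1]-P[0],P[2]-P[1]]; L=[np.linalg.norm(x) for x in e]; i=int(np.argmax(L)); d=e[i]/L[i]
    if d[1]<0:d=-d
    return P.mean(0),np.degrees(np.arctan2(d[1],d[0])),sorted(L)
E
python3 - <<'E'
from meas import *
t=load("top0");s=load("side0")
R=(360,190,412,250)
for n,lo,hi in(("blue",(100,110,90),(125,255,255)),("yel",(26,150,120),(34,255,255)),("red",(0,150,120),(6,255,255))):
    m=msk(t,lo,hi,R); print(n,desc(band(t,m,.106)))
m=msk(s,(100,110,60),(125,255,255),(330,150,356,190)); ys,xs=np.nonzero(m); print("side blue",xs.min(),xs.max(),ys.min(),ys.max())
# clip orange
m=msk(t,(8,150,100),(24,255,255),(290,200,320,236)); ys,xs=np.nonzero(m);print("clip px",xs.min(),xs.max(),ys.min(),ys.max(),rect(m))
# dark rack / bar foot / stand base
m=msk(t,(0,0,0),(179,255,85),(268,200,325,252)); P=band(t,m,.008); print("foot",desc(P))
m=msk(t,(0,0,0),(179,255,85),(355,190,412,250)); print("rack",desc(band(t,m,.034)))
# wood bar
m=msk(t,(10,50,120),(22,140,255),(270,210,322,236)); print("wood",desc(band(t,m,.060)))
I=hsv(t); print("base/table px",I[240,190],I[235,210],I[250,230],I[215,200])
m=cv2.inRange(t["image"],(190,190,190),(255,255,255));k=np.zeros_like(m);k[200:230,180:230]=m[200:230,180:230];print("ledge px",rect(k))
grid([(t,365,195),(s,310,160)],"zoom0.png",k=10,cols=2,w=40,h=50)
E
```

```text
blue (array([ 0.5151, -0.2668]), np.float64(101.88138047838491), [np.float64(0.009024222681349512), np.float64(0.06166340409678381)])
yel (array([ 0.5543, -0.2594]), np.float64(102.59578642630673), [np.float64(0.008045320107668888), np.float64(0.05971922622337788)])
red (array([ 0.5941, -0.251 ]), np.float64(101.62018885384589), [np.float64(0.010089028252797583), np.float64(0.05928656482124688)])
side blue 342 349 167 181
clip px 298 312 210 231 ((303.1000061035156, 215.30003356933594), (10.119288444519043, 8.854375839233398), 71.56504821777344)
foot (array([0.4855, 0.0234]), np.float64(91.30162863454804), [np.float64(0.002906805609051593), np.float64(0.005819914495064094)])
rack (array([ 0.5524, -0.2567]), np.float64(11.450611672789417), [np.float64(0.07029310052068583), np.float64(0.1277722728757521)])
wood (array([0.5231, 0.0137]), np.float64(109.76507772457877), [np.float64(0.014291164670743713), np.float64(0.07132747024233936)])
base/table px [106  19 151] [106  19 150] [ 18  16 156] [120   8 198]
ledge px ((204.57196044921875, 214.7223663330078), (30.15130615234375, 9.285598754882812), 14.534454345703125)
(500, 800, 3)
```

View pics/zoom0.png

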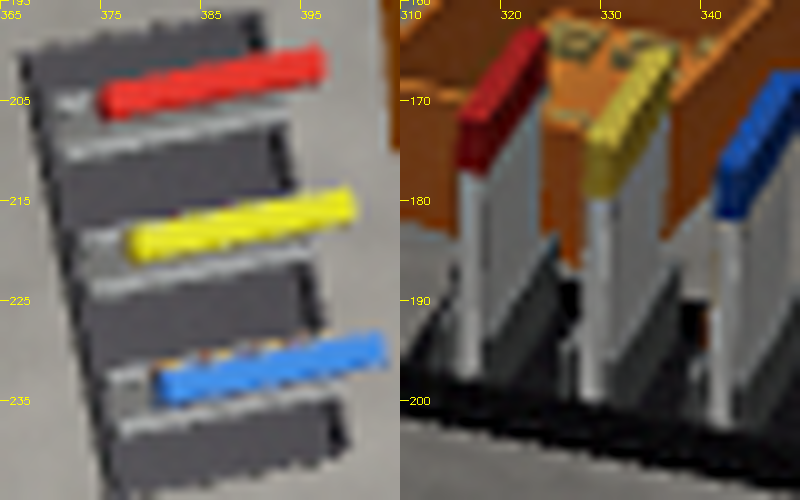

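Brass dots show along the upper (+x) edge of the blue band at (381–395,228–232), so the fronts face +x, rack yaw ≈ 11.7°. Now measuring the stand edge and the clip, with an overlay check.

```bash
python3 - <<'E'
from meas import *
t=load("top0");s=load("side0")
# clip: all orange pixels, handles' tops
m=msk(t,(8,150,100),(24,255,255),(290,205,320,236)); pts=np.argwhere(m>0)[:,::-1].astype(np.float32)
P=np.array([onz(t,p,.128)[:2] for p in cv2.boxPoints(cv2.minAreaRect(pts))]); print("clip",desc(P))
m=msk(s,(5,150,80),(24,255,255),(280,190,312,232)); ys,xs=np.nonzero(m); 
L=[(x,y) for x,y in zip(xs,ys) if y<206]; 
for sel in([p for p in L if p[0]<296],[p for p in L if p[0]>=296]): a=np.array(sel); print("side handle top",a[a[:,1]==a[:,1].min()].mean(0), a.mean(0))
# stand base by hue
H=hsv(t); m=((H[...,0]>95)&(H[...,0]<130)&(H[...,1]>5)).astype(np.uint8)*255;k=np.zeros_like(m);k[195:256,175:235]=m[195:256,175:235]; k=cv2.morphologyEx(k,cv2.MORPH_OPEN,np.ones((2,2)))
for z in(0.,.012): print("base",z,desc(band(t,k,z)))
# bar foot: dark
m=msk(t,(0,0,0),(179,255,105),(268,200,325,252)); pts=np.argwhere(m>0)[:,::-1].astype(np.float32); P=np.array([onz(t,p,.008)[:2] for p in cv2.boxPoints(cv2.minAreaRect(pts))]);print("foot",desc(P))
print(t["image"][214:232,184:212,1])
# white strips
m=cv2.inRange(t["image"],(180,180,180),(255,255,255));k=np.zeros_like(m);k[200:232,180:230]=m[200:232,180:230]
n,lab,st,ce=cv2.connectedComponentsWithStats(k)
for i in range(1,n):
    if st[i,4]>8:
        r=rect((lab==i).astype(np.uint8)); print(st[i],r); print(desc(np.array([onz(t,p,.134 if st[i,4]<100 else .04)[:2] for p in cv2.boxPoints(r)])))
E
```

```text
clip (array([ 0.5386, -0.0303]), np.float64(19.48143772168469), [np.float64(0.02560683789676026), np.float64(0.05629989106745409)])
side handle top [287. 197.] [287.325 201.4  ]
side handle top [306. 199.] [304.7647 201.8824]
base 0.0 (array([0.5223, 0.261 ]), np.float64(167.63743177139338), [np.float64(0.11122511835910039), np.float64(0.12023475647405073)])
base 0.012 (array([0.5216, 0.259 ]), np.float64(167.63743177139335), [np.float64(0.11035713106598284), np.float64(0.11929645906110822)])
foot (array([ 0.5444, -0.0207]), np.float64(110.81759258508754), [np.float64(0.09589434710557258), np.float64(0.15901624465944075)])
[[154 155 155 128 140 179 194 196 197 196 195 193 192 193 194 195 197 196
  195 196 195 196 195 196 195 197 196 197]
 [154 157 155 149 142 191 197 195 185 185 195 196 197 196 195 193 192 192
  193 195 198 196 196 195 196 196 196 197]
 [157 157 156 147 141 171 184 194 166 147 148 160 183 186 196 197 197 196
  195 193 193 194 194 196 197 198 197 196]
 [157 157 156 146 143 143 146 148 144 143 128 142 138 127 129 147 178 181
  196 197 197 195 195 193 192 193 194 196]
 
[... 1439 characters left out ...]
5 146 145 144 145 143  97  84  82  59
  138 145 145 144 144 144 144 143 145 143]
 [148 145 144 143 143 142 142 144 144 144 144 143 141 143 100  85  82  75
  138 143 145 146 144 146 144 145 146 145]]
[189 206  32  18 260] ((204.20590209960938, 214.67648315429688), (31.772165298461914, 9.943960189819336), 14.03624439239502)
(array([0.5558, 0.2564]), np.float64(77.25268877946492), [np.float64(0.028550909840814397), np.float64(0.09172645882107815)])
[189 222  14   4  19] ((195.4056396484375, 223.8302001953125), (13.323973655700684, 1.373605489730835), 15.945395469665527)
(array([0.5223, 0.2631]), np.float64(75.41995975049528), [np.float64(0.0036789379871535253), np.float64(0.03600210026023138)])
```

```bash
cat > geo.py <<'E'
from h import *
from scipy.spatial.transform import Rotation as R
def frame(yaw,lean=0): # object frame, leaning back about own y
    return (R.from_euler("z",yaw,degrees=True)*R.from_euler("y",-lean)).as_matrix()
def toolrot(O,closing,sgn): # tool z = -object z, tool y = sgn*object axis
    z=-O[:,2]; y=sgn*O[:,closing]; return R.from_matrix(np.column_stack([np.cross(y,z),y,z])).as_rotvec()
BO=frame(11.6); BP=np.array([.5151,-.2668,.006])
E_=np.array([.5255,.262,.134]); EO=frame(-12.5,.22)
CO=frame(19.5); CP=np.array([.5386,-.0303,.074])
SB=-1; SC=-1
def edge(x,y,z): return E_+EO@np.array([x,y,z])
E
python3 - <<'E'
from geo import *
from rig import manip
s=load("side0")
print("side edge corners",[proj(s,edge(-2.5e-3,y,0)) for y in(-.02,.02)],"handles",[proj(s,CP+CO@[x,0,.056]) for x in(-.026,.026)],"blue top",[proj(s,BP+BO@[0,y,.1]) for y in(-.03,.03)],"pin",proj(s,CP))
for S in(1,-1):
  for n,p,o in(("rack",BP+[0,0,.066],toolrot(BO,1,S)),("rackup",BP+[0,0,.26],toolrot(BO,1,S)),("stand",edge(.004,0,-.034),toolrot(EO,1,S)),("clip",CP+[0,0,.035],toolrot(CO,0,S)),("clipup",CP+[0,0,.2],toolrot(CO,0,S)),("clipstand",edge(.0015,0,.047),toolrot(EO,0,S)),("clipstandup",edge(.0015,0,.15),toolrot(EO,0,S))): print(S,n,manip.solve_ik(p,o))
E
```

```text
side edge corners [array([238.8146, 254.8581]), array([225.0256, 262.738 ])] handles [array([305.6659, 200.4678]), array([286.5031, 198.1573])] blue top [array([348.58  , 167.6821]), array([342.8026, 177.0395])] pin [296.0866 216.83  ]
1 rack [-0.4984  0.5785  1.8173 -0.      0.7458 -2.2717]
1 rackup [-0.4984  0.3168  1.6982 -0.      1.1266 -2.2717]
1 stand [ 0.504   0.5044  1.8882 -0.2589  0.5984 -0.6453]
1 clip [-0.0783  0.4732  1.8965 -0.      0.7719 -0.4186]
1 clipup [-0.0783  0.2457  1.7771 -0.      1.1188 -0.4186]
1 clipstand [ 0.529   0.3631  1.8805 -0.2199  0.7475  0.8975]
1 clipstandup [ 0.5587  0.2083  1.8278 -0.1884  0.9558  0.8742]
-1 rack [-0.4984  0.5785  1.8173 -0.      0.7458  0.8699]
-1 rackup [-0.4984  0.3168  1.6982 -0.      1.1266  0.8699]
-1 stand [ 0.504   0.5044  1.8882 -0.2589  0.5984  2.4963]
-1 clip None
-1 clipup None
-1 clipstand [ 0.529   0.3631  1.8805 -0.2199  0.7475 -2.2441]
-1 clipstandup [ 0.5587  0.2083  1.8278 -0.1884  0.9558 -2.2674]
```

The side view agrees within 1–2 px with every predicted point. Going for the board.

```bash
sed -i 's/SB=-1; SC=-1/SB=1; SC=1/' geo.py; python3 - <<'E'
from geo import *
from rig import manip
o=toolrot(BO,1,SB)
manip.move_to(BP+[0,0,.18],o); manip.command_gripper(.085,40)
manip.servo_line(BP+[0,0,.066],o,.15); print(manip.get_time(),manip.get_contact_force())
manip.command_gripper(.0,40); print("grip",manip.get_width(),manip.get_grip_force(),manip.get_contact_force(),manip.get_time())
E
```

```text
3.1667 [0.4922 0.0574 1.014 ]
grip 0.059152940195051525 41.936291456222534 [-1.0837  0.4382  5.8771] 3.525
```

```bash
python3 - <<'E'
from geo import *
from rig import manip
o=toolrot(BO,1,SB); 
manip.servo_line(BP+[0,0,.22],o,.15); print(manip.get_width(),manip.get_contact_force())
o=toolrot(EO,1,SB)
manip.move_to(edge(.010,0,.10),o)
manip.servo_line(edge(.010,0,-.034+.015),o,.12); manip.hold(.2)
print(manip.get_time(),manip.get_contact_force(),manip.get_width())
for n in("side","top"):
    c=manip.camera(n); np.save(f"{n}1.npy",c,allow_pickle=True)
s,t=load("side1"),load("top1")
grid([(t,175,195),(s,200,240)],"place1.png",k=8,cols=2,w=50,h=65)
d=.015;c=edge(.010,0,-.1+d)
print("board foot corners proj side",[proj(s,c+EO@[x,y,0]) for x in(-.004,) for y in(-.03,.03)],"top corners",[proj(s,c+EO@[-.004,y,.1]) for y in(-.03,.03)],"top view",[proj(t,c+EO@[0,y,.1]) for y in(-.03,.03)])
E
```

```text
0.05896599759152215 [-1.3338 -0.294  -0.7039]
7.9667 [ 0.4419  0.1133 -0.6314] 0.05916133454964995
(520, 800, 3)
board foot corners proj side [array([236.8956, 274.7828]), array([217.0811, 286.6261])] top corners [array([240.3298, 246.2287]), array([219.4827, 257.9156])] top view [array([206.2325, 222.4724]), array([184.4133, 217.0989])]
```

View pics/place1.png

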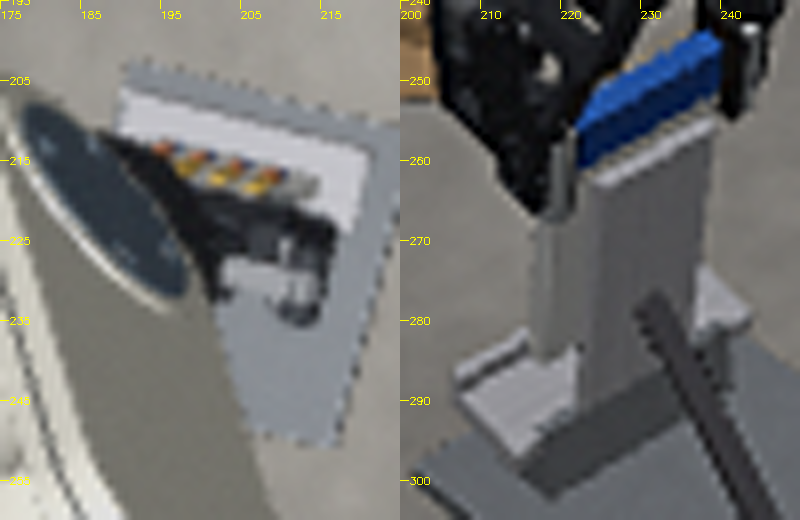

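The picture shows the board in front of the plate, parallel to it, terminals outward (top view 194–212, 213–219), its foot corner at side (217,285) as predicted. Lowering with force feedback.

```bash
python3 - <<'E'
from geo import *
from rig import manip
o=toolrot(EO,1,SB); f0=manip.get_contact_force()
loc=lambda:EO.T@(manip.get_contact_force()-f0)
z=-.034+.015
manip.servo_line(edge(.010,0,-.034+.006),o,.08); z=-.034+.006
while z>-.034-.008:
    z-=.001; manip.servo_line(edge(.010,0,z),o,.03)
    if loc()[2]>4: break
print("z",z+.034,loc(),manip.get_time())
z+=.0005; x=.010
while x>-.002:
    x-=.001; manip.servo_line(edge(x,0,z),o,.03)
    if loc()[0]>4: break
print("x",x,loc(),manip.get_time())
manip.command_gripper(.066); manip.hold(.1); manip.command_gripper(.085); manip.hold(.2)
print(manip.get_width(),loc(),manip.get_time())
manip.servo_line(edge(x,0,.11),o,.15)
co=toolrot(CO,0,SC)
manip.move_to(CP+[0,0,.16],co); print(manip.get_time())
for n in("side","top"):
    c=manip.camera(n); np.save(f"{n}2.npy",c,allow_pickle=True)
s,t=load("side2"),load("top2")
c=edge(.004,0,-.1); print([proj(s,c+EO@[-.004,y,h]) for y in(-.03,.03) for h in(0,.1)],[proj(t,c+EO@[0,y,.1]) for y in(-.03,.03)])
grid([(t,175,195),(s,200,240)],"place2.png",k=8,cols=2,w=50,h=65)
E
```

```text
z -6.938893903907228e-18 [ 0.3175 -1.3926  7.1969] 9.8333
x 0.003 [ 5.8182 -0.3092  2.6185] 11.5833
0.08491346043635775 [0.3222 0.0465 1.6068] 12.4583
14.7167
[array([238.0013, 280.3553]), array([241.4762, 252.2794]), array([218.3322, 292.2828]), array([220.7904, 264.07  ])] [array([206.9565, 223.8642]), array([185.3775, 218.5482])]
(520, 800, 3)
```

View pics/place2.png

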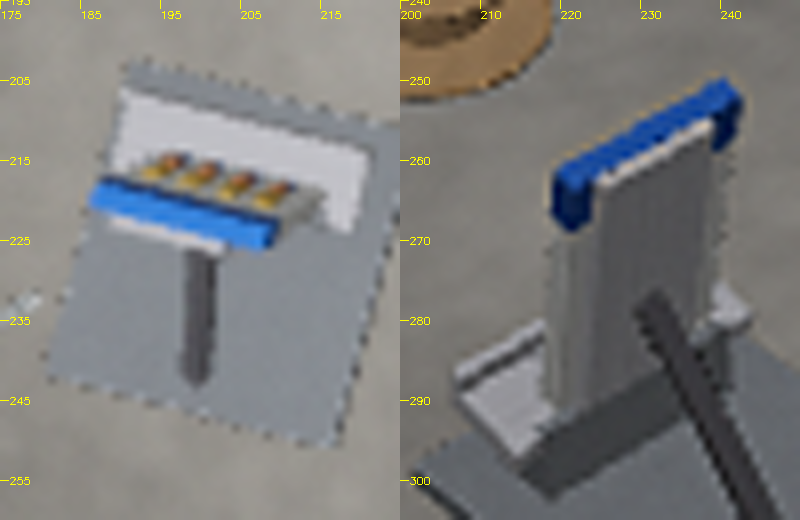

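The board stands flush against the plate, centred, band ends at top (185,218)–(208,225), as predicted. Now the clip.

```bash
python3 - <<'E'
from geo import *
from rig import manip
co=toolrot(CO,0,SC)
manip.servo_line(CP+[0,0,.035],co,.12); print(manip.get_contact_force())
manip.command_gripper(.0,28); manip.hold(.2); print("w",manip.get_width(),manip.get_grip_force(),manip.get_contact_force(),manip.get_time())
manip.servo_line(CP+[0,0,.050],co,.05); print(manip.get_width(),manip.get_contact_force())
manip.servo_line(CP+[0,0,.19],co,.15); manip.hold(.3); print(manip.get_width(),manip.get_grip_force(),manip.get_contact_force(),manip.get_time())
for n in("side","top"):
    c=manip.camera(n); np.save(f"{n}3.npy",c,allow_pickle=True)
s=load("side3"); print("pin expected",proj(s,CP+[0,0,.155]))
u,v=proj(s,CP+[0,0,.155]).astype(int); grid([(s,u-25,v-32)],"clip3.png",k=9,cols=1,w=50,h=64)
E
```

```text
[-0.1103 -0.1001 -0.5433]
w 0.028642460357865187 29.431004226207733 [-0.306   0.5691  8.3587] 16.7583
0.02883254757121566 [-0.2509 -0.4778 -0.4844]
0.028834308304805406 28.366060853004456 [ 0.3714  0.428  -0.7205] 18.5917
pin expected [295.9735 166.3669]
(576, 450, 3)
```

View pics/clip3.png

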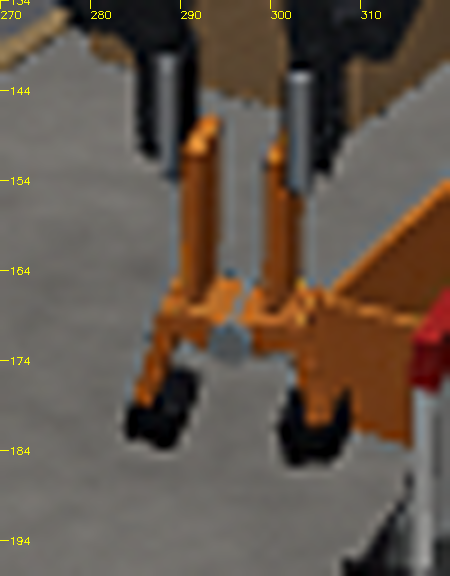

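```bash
python3 - <<'E'
from geo import *
s=load("side3");s0=load("side0");t=load("top3")
for d in(.155,.150,.145,.140): print(d,"pin end",proj(s,CP+[0,0,d]+CO@[0,.012,0]),"handle tops",[proj(s,CP+[0,0,d]+CO@[x,.0,.0565]) for x in(-.011,.011)], "pads bottom",[proj(s,CP+[0,0,d]+CO@[x,.012,-.042]) for x in(-.02,.02)])
print("initial pin end",proj(s0,CP+CO@[0,.012,0]))
from rig import manip; print(manip.get_position()-CP)
E
```

```text
0.155 pin end [294.9069 168.6063] handle tops [array([300.2538, 146.7704]), array([291.6188, 145.9145])] pads bottom [array([302.5698, 183.8325]), array([287.3916, 182.1022])]
0.15 pin end [294.913  170.3417] handle tops [array([300.2488, 148.583 ]), array([291.6318, 147.7226])] pads bottom [array([302.5603, 185.5127]), array([287.4127, 183.7756])]
0.145 pin end [294.9191 172.0699] handle tops [array([300.2438, 150.388 ]), array([291.6448, 149.5231])] pads bottom [array([302.5508, 187.1861]), array([287.4337, 185.4423])]
0.14 pin end [294.9251 173.791 ] handle tops [array([300.2389, 152.1855]), array([291.6577, 151.3162])] pads bottom [array([302.5413, 188.8528]), array([287.4547, 187.1023])]
initial pin end [295.0849 219.2754]
[-0.0001 -0.      0.1897]
```

The clip is open and off the bar; the pin is ≈42 mm below the TCP (it was pushed down to its 7 mm limit while squeezing), so I allow for that. Going above the board's edge.

```bash
python3 - <<'E'
from geo import *
from rig import manip
o=toolrot(EO,0,SC)
manip.move_to(edge(.001,0,.15),o)
manip.servo_line(edge(.001,0,.094),o,.12); manip.hold(.2)
print(manip.get_time(),manip.get_width(),manip.get_contact_force())
for n in("side","top"):
    c=manip.camera(n); np.save(f"{n}4.npy",c,allow_pickle=True)
s,t=load("side4"),load("top4")
print("pin end",[proj(s,edge(.001,.012,.094-d)) for d in(.038,.042,.046)],"edge mid",proj(s,edge(.0015,0,0)))
grid([(t,170,195),(s,200,200)],"hover4.png",k=7,cols=2,w=57,h=84)
E
```

```text
20.6917 0.02876030807914844 [-0.2751  0.4273 -0.7877]
pin end [array([228.5247, 242.9799]), array([228.4008, 244.2464]), array([228.2773, 245.507 ])] edge mid [230.859  257.6889]
(588, 798, 3)
```

View pics/hover4.png

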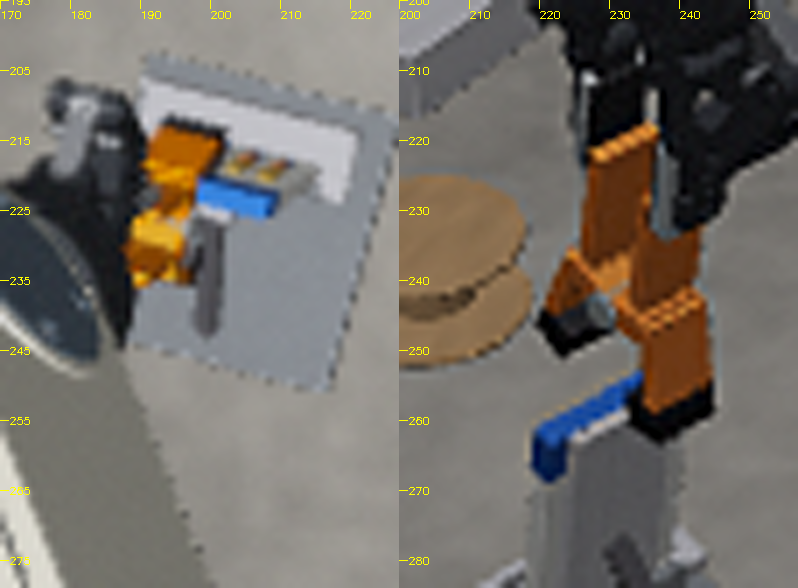

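The clip straddles the edge: pin end at side (228,244.5) as computed, front and rear pads on either side of the blue edge. Lowering and releasing.

```bash
python3 - <<'E'
from geo import *
from rig import manip
o=toolrot(EO,0,SC); f0=manip.get_contact_force(); loc=lambda:EO.T@(manip.get_contact_force()-f0)
z=.094
while z>.0515:
    z-=.002; manip.servo_line(edge(.001,0,z),o,.06)
    if np.linalg.norm(loc())>3: break
print("z",z,loc(),manip.get_time())
for w in(.034,.038,.043,.048,.054,.060,.070,.085):
    manip.command_gripper(w,28); print(w,manip.get_width(),manip.get_grip_force(),loc())
manip.hold(.2); print(loc(),manip.get_time())
manip.servo_line(edge(.001,0,z+.06),o,.08); print(loc())
manip.servo_line(edge(.001,0,z+.12),o,.15)
manip.move_to(np.array([.5,-.03,.35]),toolrot(CO,0,SC)); print(manip.get_time())
for n in("side","top"):
    c=manip.camera(n); np.save(f"{n}5.npy",c,allow_pickle=True)
s,t=load("side5"),load("top5")
print("pin end",[proj(s,edge(.001,.012,d)) for d in(.008,.014,.020)])
grid([(t,170,195),(s,200,210)],"end5.png",k=7,cols=2,w=57,h=84)
E
```

```text
z 0.04999999999999996 [ 1.0238  0.2899 -0.6656] 26.2917
0.034 0.03392798324567358 8.890746982069686 [ 0.568   1.3945 -0.0402]
0.038 0.03793105060099492 8.446060318965465 [ 0.8408  0.2904 -0.0105]
0.043 0.04296804356776426 7.956631109118462 [ 1.8961  0.552  -0.3404]
0.048 0.048163742754328845 7.480624867603183 [0.7501 1.0546 0.5087]
0.054 0.054061711848841586 6.812544381245971 [ 1.851   0.4042 -1.3135]
0.06 0.06009496465686731 0.008887726908142213 [0.5126 1.1483 0.3493]
0.07 0.06990406464553488 0.0 [1.1039 1.3739 0.9028]
0.085 0.08518158540444423 0.0 [1.8135 0.7303 1.1784]
[ 0.2819 -0.065   0.0587] 28.4167
[0.4469 0.1269 1.0932]
31.05
pin end [array([227.0738, 257.7994]), array([227.2509, 255.9911]), array([227.4291, 254.1705])]
(588, 798, 3)
```

View pics/end5.png

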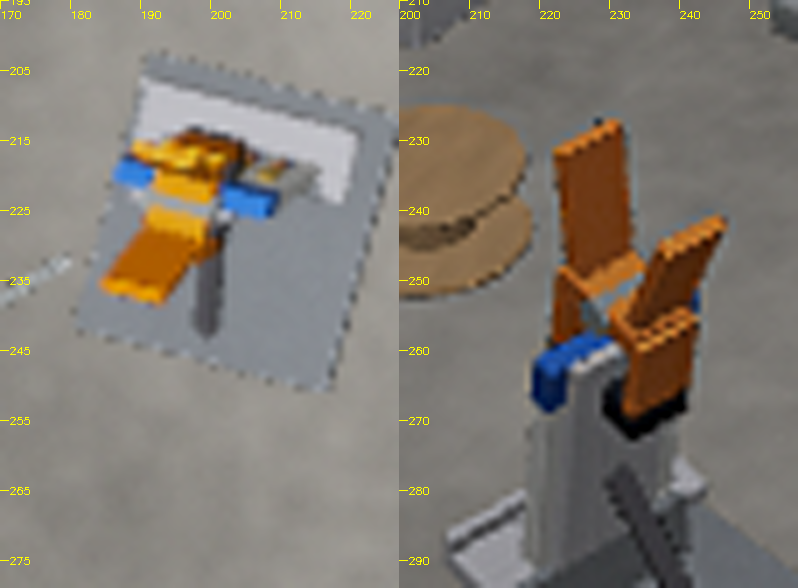

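```bash
python3 - <<'E'
from geo import *
s=load("side5");t=load("top5")
for d in(.010,.014,.018,.022,.026):
    print(d,"rear pad bottom",[proj(s,edge(-.012,y,d-.042)) for y in(-.012,.012)],"tops front/rear y=+",[proj(s,edge(.0015+x,y,d+.056)) for x,y in((.027,.012),(.027,-.012),(-.027,.012),(-.027,-.012))],"topview rear",[proj(t,edge(.0015-.027,y,d+.056)) for y in(.012,-.012)])
E
```

```text
0.01 rear pad bottom [array([237.6685, 268.2651]), array([229.53  , 273.0607])] tops front/rear y=+ [array([220.8673, 232.3874]), array([229.4313, 227.8753]), array([236.6885, 247.0779]), array([245.2523, 242.2912])] topview rear [array([183.2373, 234.5941]), array([192.2587, 236.8271])]
0.014 rear pad bottom [array([237.8064, 267.118 ]), array([229.6514, 271.9113])] tops front/rear y=+ [array([220.9734, 231.0972]), array([229.5558, 226.5898]), array([236.8345, 245.7937]), array([245.4167, 241.0112])] topview rear [array([182.8346, 234.8426]), array([191.8824, 237.0824])]
0.018 rear pad bottom [array([237.9449, 265.966 ]), array([229.7733, 270.7568])] tops front/rear y=+ [array([221.08 , 229.801]), array([229.6808, 225.2985]), array([236.9812, 244.5034]), array([245.5818, 239.7251])] topview rear [array([182.4295, 235.0925]), array([191.5038, 237.3391])]
0.022 rear pad bottom [array([238.0841, 264.8088]), array([229.8958, 269.5971])] tops front/rear y=+ [array([221.1871, 228.4988]), array([229.8065, 224.0012]), array([237.1287, 243.207 ]), array([245.7477, 238.433 ])] topview rear [array([182.022 , 235.3439]), array([191.123 , 237.5974])]
0.026 rear pad bottom [array([238.2239, 263.6465]), array([230.0188, 268.4322])] tops front/rear y=+ [array([221.2947, 227.1905]), array([229.9327, 222.6979]), array([237.2768, 241.9044]), array([245.9144, 237.1348])] topview rear [array([181.6121, 235.5968]), array([190.7399, 237.8572])]
```

Front handle tops at (222,232)/(231,227.5) and rear at (237.5,245.5)/(246,241.5) put the pin about 12 mm above the edge, square and central. I'm handing the job in.

```bash
python3 -c "
from rig import manip
print(manip.get_time(),manip.get_contact_force()); print(manip.sign_off())"
```

```text
31.15 [0.13048498 0.02299956 1.07864967]
the job is handed in; nothing more can be done
None
```

I handed the job in at 31 s of the 54 s allowed, and the judge returned no verdict: by the last pictures, the blue board leans flush on the back plate, terminals outward, with the clip over board and plate, square, central and its pin about 12 mm above the edge; clip grip force was not measured.

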